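# Feed a mailing tube along the fence into the label press

### The arm

A 6-joint arm with a two-finger parallel gripper is mounted at the origin on the work surface. World frame = base frame: x ahead of the robot, y to its left, z up, the work surface at z = 0. Lengths are in m, angles in degrees, forces in N, time in s.
With the tool pointing down it reaches from about 0.35 to 0.875 m from the base axis. Payload 4.2 kg.
Tool frame: the origin (TCP) lies midway between the tips of the shut fingers; the grasp point (between the pads) lies 19 mm behind it; y points along the fingers, z is the direction in which the jaws open and shut, and the axes are right-handed (so a half turn about y gives the same grasp; the last joint's range is limited). The gripper opens to 87 mm and grips with 3 to 60 N. Pads are 19 mm wide; open, the fingers measure 117 mm over their backs; the gripper's body (75 mm by 190 mm) begins 51 mm behind the grasp point.
Start: joints at [-48.667, 22.042, 0.453, 0, -68.411, -14.817], TCP at [0.279, -0.559, 0.223] pointing down, gripper open.
Joint ranges: [-179.83, 179.83], [-69.29, 118.12], [-61.27, 80.66], [-181.25, 117.63], [-171.15, -9.14], [-177.46, 177.46]. Speed limits (degrees/s): [159.86, 159.86, 180, 180, 180, 180].

### API

Orientations are given as [roll, pitch, yaw] about the fixed x, y, z axes, in that order (R = Rz(yaw) Ry(pitch) Rx(roll)).
In Python, from workcell import env gives the robot as it stands. The module is installed in compiled form; this text tells all that it offers. Calls block until the motion is done:
- env.goto(position, orientation): joint-space move of the TCP to a pose.
- env.move_straight(position, rotation=None, rate=0.15, force_limit=None): straight line of the TCP; rotation=None keeps the orientation; rate is the mean speed in m/s. With force_limit (N) it stops when the force on the tool has changed by that much, and returns True; else False.
- env.set_joints(angles): joint-space move.
- env.gripper_to(opening, grasp_force=None): opening from 0.0 (shut) to 1.0 (fully open); grasp_force is the grip in N (None keeps the last); returns when the fingers have stopped.
- env.dwell(seconds).
- env.inverse_kinematics(position, orientation): joint angles nearest the present ones, or None.
- env.read_state(): the state.
- env.grab_frame(name): name is "scene" or "top"; returns a dict with "image" (384x512x3 uint8, blue, green, red), "fx", "fy", "cx", "cy" (pixels), "position" and "orientation" of the camera in the world. Camera axes: x right, y up, looking along -z (the intrinsics and any distortion apply to the point x, -y, -z); pixel columns grow to the right and rows downward; lengths in m; the calibration is good to about 2 mm. A picture is of the moment at which its call begins. There is no depth.
A pose or a line that the arm cannot do raises env.Unreachable and nothing moves.
- env.close_job(): hands the job in, once; it reports no verdict.
Trained networks look in a picture, given as the dict that the camera call returned (one of the last four; its "shot" number tells which), for a name from the list of things; names that differ only in an ending like _2 or _b are one class to them, and where a whole thing is asked for, a point or a joint stands for the part that bears it (a point fixed in the world has none). Each returns a list of dicts, best first, with "score" (0 to 1); they miss things now and then, are a little off and sometimes report something else, mostly with a low value. They report only what shows in the picture. A call takes as long as a camera call. They do not tell look-alikes from the thing itself.
- env.search_frame(picture, thing): "xyz" ([x, y, z] in m, in world coordinates, good to about 4 mm: the middle of the surface that is visible of it).
- env.trace(picture, thing): "mask" (384x512 bool, what is visible of it).
The state is a dict: "clock": time; "joint_positions": joint angles; "qvel": joint speeds; "joint_torque": joint torques, N m; "position": TCP position; "tool_rot": TCP orientation; "force": force on the tool from outside, world axes, zero at the start; "wrist_torque": the same for the moment, N m; "opening": opening from 0.0 (shut) to 1.0 (fully open).
Only numpy, scipy, OpenCV 4.12 (cv2) and the standard library are available. Lean on these libraries where they do the work, as an engineer would, in place of code of your own. Each camera call takes 0.05 s, during which the arm holds its last target.

### The job

Roll the loose mailing tube over against the plywood fence and let it lie there flush along it, before any of it is in the label press. Then slide it end-first along the fence into the press's cradle until it is fully home against the end stop, keeping it down on the bench, straight against the fence as it goes in, and never letting it roll away, and after that shut the press's hinged cover fully over it. Leave the other things on the bench where they are.

Things in the scene. Friction and masses are not known exactly. Their poses are not given: they have to be found in the camera images.
- tube: Brown cardboard mailing tube with flush white end caps: a closed cylinder 180 mm long, 75 mm in diameter, about 0.3 kg, lying on the bench; it rolls freely. Origin at its centre (37.5 mm up as it lies); own x = tube axis (either end may lead). Starts 50 to 95 mm clear of the fence, turned up to 20 degrees from it.
- press: Label press, fixed: plywood fence 50 mm high running into a grey cradle. Origin on the bench at the foot of the fence's face. Own y: along the fence towards the cradle (about the robot's left). Own x: out of the fence's back (away from the robot). Fence face is x = 0, y -0.32 to 0.14; the tube goes on its -x side, its axis at x = -0.0375 when flush, centre at y = 0.17 when home.
- cradle_mouth (a point): Middle of the cradle's mouth (press frame -0.042, 0.14, 0.0375). Cradle: back wall in line with the fence's face, 78 mm high; front wall's inner face at x = -0.084, 70 mm high, 8 mm thick, with a short flared lead-in reaching back to y = 0.10. It has no floor: the tube slides on the bench throughout.
- stop_face (a point): Centre of the end stop's face, where the tube's leading end must come to rest (press frame -0.0375, 0.26, 0.0375). The cradle is 120 mm deep, so the last 60 mm of a tube that is home stick out of it.
- cover (a joint): Hinge of the aluminium cover, rad: 0 = shut (level over the cradle), grows as it opens, 1.57 = upright, limit 1.75. It starts wide open and stays where it is left (stiff hinge: 1 to 3 N at its edge moves it).
- cover_hinge (a point): Middle of the hinge line, on the robot's side of the cradle, 84 mm above the bench (press frame -0.098, 0.20, 0.084); the line runs along the press's y.
- cover_edge (a point): Middle of the cover's free edge, 115 mm from the hinge. Cover: flat plate 115 x 118 mm (along the hinge), 8 mm thick, centred on the hinge-to-edge line. Open, it stands on the robot's side, outer face to the robot; pushed by that face away from the robot and down, it shuts. Shut, its top is 88 mm above the bench.
- tape_roll: Bystander: clear roll of packing tape lying flat, 104 mm across, 48 mm high. Origin under its centre.
- label_roll: Bystander: white paper roll standing on end, 70 mm across, 60 mm high, behind the fence. Origin under its centre.
- jar: Bystander: jar with steel lid, 70 mm across, 100 mm high, behind the fence. Origin under its centre.
- spray: Bystander: white bottle, 60 mm across, 170 mm high, behind the fence. Origin under its centre.
- carton: Bystander: small cardboard carton, 100 x 140 x 60 mm high. Origin under its centre.
- stapler: Bystander: desk stapler, 40 x 150 x 52 mm high. Origin under its centre.
- pen_cup: Bystander: dark open steel cup, 76 mm across, 100 mm high. Origin under its centre.
Not all that is in view belongs to the job. What is shaped like the tube but blue is not meant.

How it is judged:
By the outcome, as a careful person would: the job done as asked, in the order asked, and still so for the second after the job is handed in, with the robot touching nothing.
It also fails if it takes over 67 s, if anything falls off the work surface, if the arm or the gripper's body presses on something with over 40 N, if the wrist force passes 120 N, or if a joint passes its speed limit or range.

## Working session

There is one attempt and no reset: what is moved stays moved. The work goes in short steps, each a Python script; the robot and the scene stay as the last script left them, time stands still between calls to the robot, and variables do not carry over. Pictures are saved under pics/ and viewed, and the job is handed in when it is done.

```bash
mkdir -p pics; ls
python3 - <<'E'
from workcell import env
import cv2
s=env.read_state();print({k:s[k] for k in('clock','position','tool_rot','opening','force')})
for n in("scene","top"):
    p=env.grab_frame(n);cv2.imwrite(f"pics/{n}0.png",p["image"])
    print(n,{k:v for k,v in p.items() if k!="image"})
    for t in["tube","press","cover","cover_edge","cradle_mouth","tape_roll","carton","stapler","pen_cup","label_roll","jar","spray"]:
        try:print(t,[(r["xyz"],r["score"]) for r in env.search_frame(p,t)][:4])
        except Exception as e:print(t,repr(e))
E
```

```text
pics
{'clock': 0.0, 'position': array([ 0.27876331, -0.55868974,  0.2214398 ]), 'tool_rot': array([-8.98726421e+01,  4.63505533e-03,  2.65061003e+01]), 'opening': 0.9986324059826007, 'force': array([0.26149377, 0.29803336, 0.28643486])}
scene {'fx': 391.12061243820824, 'fy': 391.12061243820824, 'cx': 254.17900940385647, 'cy': 195.06983498620687, 'position': array([ 1.26249226, -0.74708599,  0.75011814]), 'orientation': array([58.77370463, -0.80810777, 45.37016373]), 'shot': 1}
tube [([0.3397, -0.1738, 0.0576], 0.97), ([0.2789, -0.3965, 0.0602], 0.96), ([0.541, -0.0914, 0.0596], 0.6)]
press [([0.6557, 0.163, 0.0472], 0.58), ([0.3826, 0.1421, 0.0281], 0.49), ([0.5849, 0.2349, 0.1452], 0.44)]
cover [([0.588, 0.2359, 0.1478], 0.68), ([0.3848, 0.1471, 0.0269], 0.18)]
cover_edge [([0.5847, 0.2371, 0.1515], 0.61), ([0.6565, 0.1619, 0.0466], 0.16)]
cradle_mouth [([0.6549, 0.163, 0.0473], 0.84), ([0.5853, 0.2367, 0.1545], 0.31)]
tape_roll [([0.3844, 0.1416, 0.0268], 0.91)]
carton [([0.4613, -0.4701, 0.056], 0.67)]
stapler [([0.658, -0.4756, 0.038], 0.83)]
pen_cup [([0.4091, 0.4849, 0.0892], 0
[... 428 characters left out ...]
), 'orientation': array([ 11.55870157,  -0.18708622, -89.83042388]), 'shot': 2}
tube [([0.5092, -0.0639, 0.0674], 0.89), ([0.3264, -0.1456, 0.0671], 0.56), ([0.5731, 0.2416, 0.1585], 0.15)]
press [([0.6469, 0.1784, 0.0509], 0.6)]
cover [([0.5756, 0.245, 0.1543], 0.95)]
cover_edge [([0.5737, 0.2424, 0.1613], 0.65)]
cradle_mouth [([0.6407, 0.1801, 0.0461], 0.58)]
tape_roll [([0.3731, 0.1507, 0.0497], 0.85)]
carton [([0.4288, -0.4522, 0.0582], 0.93)]
stapler [([0.6414, -0.4598, 0.054], 0.95)]
pen_cup [([0.4146, 0.5001, 0.0552], 0.77), ([0.5745, 0.2415, 0.1591], 0.61)]
label_roll []
jar [([0.7744, 0.1485, 0.1017], 0.76)]
spray [([0.7606, -0.1351, 0.1092], 0.72), ([0.6412, 0.1822, 0.0418], 0.55)]
```

View pics/scene0.png

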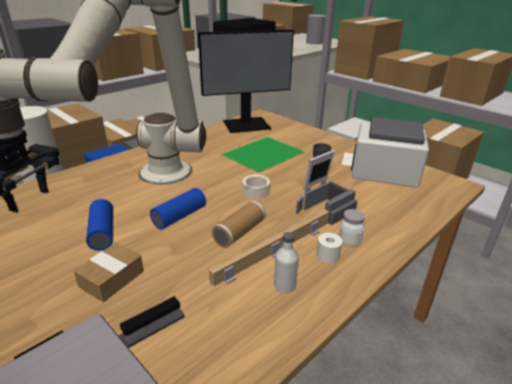

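View pics/top0.png

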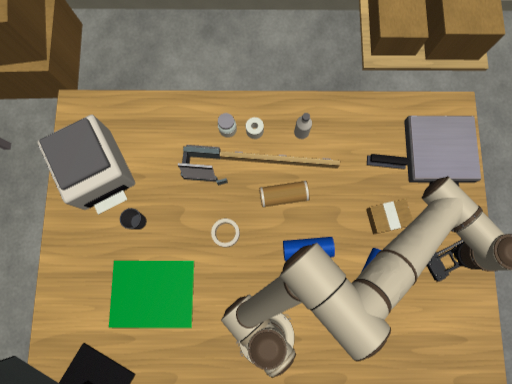

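```bash
cat > h.py <<'E'
import numpy as np,cv2
from scipy.spatial.transform import Rotation as Ro
def cam(p):
    return Ro.from_euler('xyz',p['orientation'],degrees=True).as_matrix(),np.array(p['position'])
def proj(p,X):
    R,t=cam(p);c=(np.atleast_2d(X)-t)@R
    return np.c_[p['cx']+p['fx']*c[:,0]/-c[:,2],p['cy']-p['fy']*c[:,1]/-c[:,2]]
def atz(p,uv,z):
    R,t=cam(p);uv=np.atleast_2d(uv)
    d=np.c_[(uv[:,0]-p['cx'])/p['fx'],-(uv[:,1]-p['cy'])/p['fy'],-np.ones(len(uv))]@R.T
    return t+d*((z-t[2])/d[:,2])[:,None]
def crop(p,x0,y0,x1,y1,s,name):
    im=cv2.resize(p['image'][y0:y1,x0:x1],None,fx=s,fy=s,interpolation=cv2.INTER_CUBIC)
    for x in range((x0//10+1)*10,x1,10):
        cv2.putText(im,str(x),((x-x0)*s-10,8),0,.3,(0,0,255),1) if x%20==0 else 0
        cv2.line(im,((x-x0)*s,10),((x-x0)*s,14),(0,0,255),1)
    for y in range((y0//10+1)*10,y1,10):
        cv2.putText(im,str(y),(0,(y-y0)*s+3),0,.3,(0,0,255),1)
    cv2.imwrite(name,im)
E
python3 - <<'E'
from workcell import env
from h import *
p=env.grab_frame("top");crop(p,165,130,345,220,4,"pics/topc.png")
q=env.grab_frame("scene");crop(q,200,140,370,290,4,"pics/scenec.png")
import pickle;pickle.dump((p,q),open("fr0.pkl","wb"))
for f in(p,q):
  for t in("tube","cover_edge"):
    for r in env.trace(f,t)[:3]:
        m=r['mask'].astype(np.uint8);
        if m.sum()<5: continue
        ys,xs=np.nonzero(m);print(t,r['score'],m.sum(),cv2.minAreaRect(np.c_[xs,ys].astype(np.float32)))
E
```

```text
tube 0.91 604 ((308.4296875, 248.39813232421875), (20.17171859741211, 50.96012496948242), 86.34777069091797)
tube 0.71 984 ((284.2861328125, 193.60984802246094), (20.29963493347168, 49.646671295166016), 81.25383758544922)
cover_edge 0.92 454 ((196.05882263183594, 171.2352752685547), (36.967716217041016, 13.6519775390625), 4.39870548248291)
cover_edge 0.36 2290 ((258.0175476074219, 170.1235809326172), (160.23439025878906, 37.691009521484375), 5.9571309089660645)
tube 0.81 1247 ((178.50003051757812, 208.5), (22.807889938354492, 57.6905517578125), 63.43495178222656)
tube 0.7 1332 ((99.5, 224.5), (53.0, 29.0), 90.0)
tube 0.65 1382 ((239.4395751953125, 224.34226989746094), (25.31426429748535, 59.64008331298828), 55.00798034667969)
cover_edge 0.56 687 ((318.9566955566406, 169.5992889404297), (23.11234474182129, 40.36163330078125), 12.26477336883545)
```

View pics/topc.png

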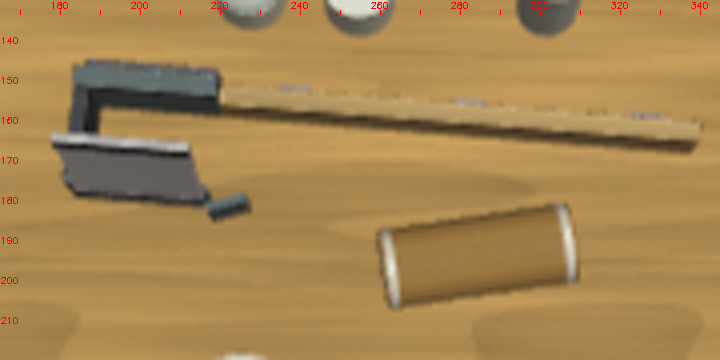

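View pics/scenec.png

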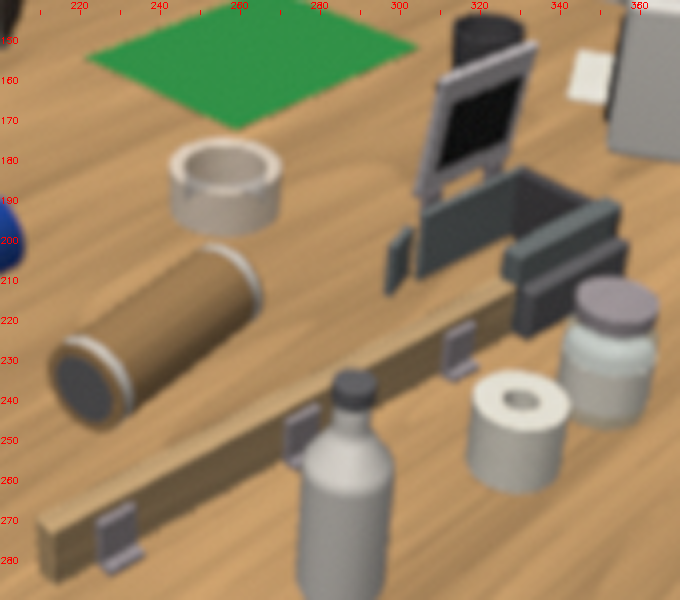

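Run:
```python
from h import *
import pickle
p,q=pickle.load(open("fr0.pkl","rb"))
print(atz(p,[[220,156.7],[338.5,165.5]],.05), atz(p,[[220,158.4],[337.5,168.2]],0))
print(atz(q,[[210,270.5],[325,210.5]],.05))
# tube silhouettes top: caps
c=np.array([[262,187.6],[305.5,181],[309,200],[264,206.7]]);print(atz(p,c,.0375))
```

```text
[[ 0.65884364  0.17745799  0.05      ]
 [ 0.62595622 -0.27267573  0.05      ]] [[ 0.66643787  0.18270587  0.        ]
 [ 0.62841579 -0.27841343  0.        ]]
[[ 0.63892121 -0.27991658  0.05      ]
 [ 0.67474999  0.1711687   0.05      ]]
[[ 0.54188222  0.01718659  0.0375    ]
 [ 0.56805961 -0.14775706  0.0375    ]
 [ 0.49493879 -0.1595322   0.0375    ]
 [ 0.4688896   0.00947269  0.0375    ]]
```

```bash
python3 - <<'E'
from h import *
from workcell import env
import pickle
p,q=pickle.load(open("fr0.pkl","rb"))
T=np.array(env.read_state()['position']);R=Ro.from_euler('xyz',env.read_state()['tool_rot'],degrees=True).as_matrix()
print(R.round(2))
pts=np.array([T+R@[0,0,s] for s in(-.0435,.0435)])
for f,n in((p,'t'),(q,'s')):
    im=cv2.resize(f['image'],None,fx=4,fy=4,interpolation=cv2.INTER_CUBIC)
    uv=proj(f,np.r_[pts,[[0,0,0]]]);print(n,uv)
    for u in uv[:2]: cv2.drawMarker(im,tuple(int(4*a+1.5) for a in u),(0,0,255),0,14,1)
    c=(uv[:2].mean(0)*4).astype(int); c=np.clip(c,[150,150],[2048-150,1536-150])
    cv2.imwrite(f'pics/tcp{n}.png',im[c[1]-150:c[1]+150,c[0]-150:c[0]+150])
E
python3 -c "
import cv2,numpy as np
cv2.imwrite('pics/tcp.png',np.hstack([cv2.imread('pics/tcpt.png'),cv2.imread('pics/tcps.png')]))"
```

```text
[[ 0.89 -0.   -0.45]
 [ 0.45  0.    0.89]
 [-0.   -1.    0.  ]]
t [[453.97556479 250.87921619]
 [430.69804722 263.13664985]
 [266.27906208 337.16214241]]
s [[ 14.79999701 209.25724801]
 [ 42.25550942 191.97045079]
 [164.94509893 170.48686035]]
```

View pics/tcp.png

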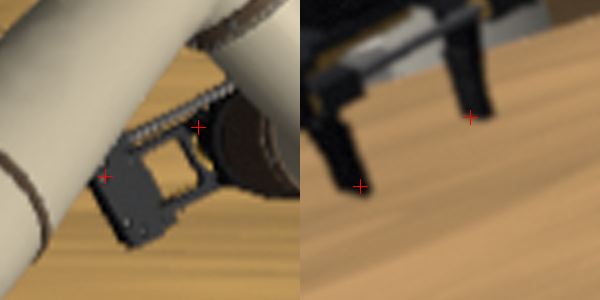

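Candidates for the tube: the brown cylinder with white caps at scene (240,222) / top (284,194), and blue look-alikes at scene (179,208) and (100,224). The crops show the brown one with white caps, so that is the one. The fence edge at the two views disagrees by about 12 mm, so I'll use the gripper to check the camera calibration on the way.

Run:
```python
from h import *
from workcell import env
import pickle
env.goto([.42,-.07,.16],[-90,0,-4.6])
env.gripper_to(0.0)
s=env.read_state();print(s['clock'],s['position'],s['tool_rot'],s['opening'])
T=np.array(s['position'])
out=[]
for n in("top","scene"):
    f=env.grab_frame(n);uv=proj(f,T)[0];print(n,uv)
    im=cv2.resize(f['image'],None,fx=4,fy=4,interpolation=cv2.INTER_CUBIC)
    cv2.drawMarker(im,tuple(int(4*a+1.5) for a in uv),(0,0,255),0,14,1)
    c=(uv*4).astype(int);out.append(im[c[1]-190:c[1]+190,c[0]-190:c[0]+190])
    pickle.dump(f,open(f"cal_{n}.pkl","wb"))
cv2.imwrite("pics/tcp2.png",np.hstack(out))
```

```text
4.9833 [ 0.41998913 -0.07000181  0.15998565] [-9.00007709e+01  2.46232950e-03 -4.59909205e+00] 0.006512446561486995
top [287.49848172 215.30223205]
scene [216.38300008 177.76934631]
```

View pics/tcp2.png

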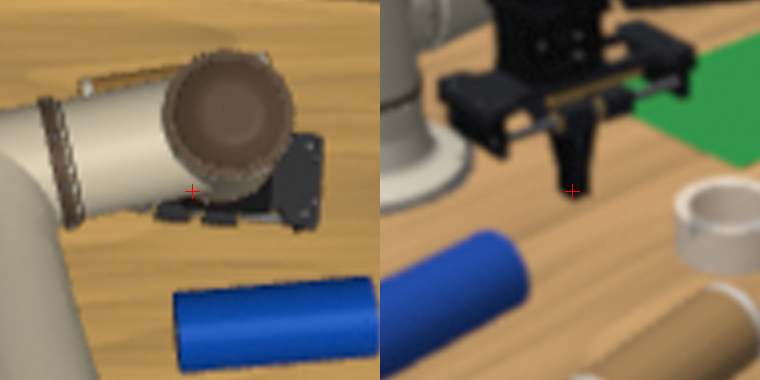

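Run:
```python
from h import *
import pickle
p,q=pickle.load(open("fr0.pkl","rb"))
crop(p,200,210,250,255,12,"pics/tapet.png");crop(q,235,165,280,205,12,"pics/tapes.png")
print(proj(p,[.236,.0198,0]))
```

```text
[[261.01479468 270.20643882]]
```

View pics/tapet.png

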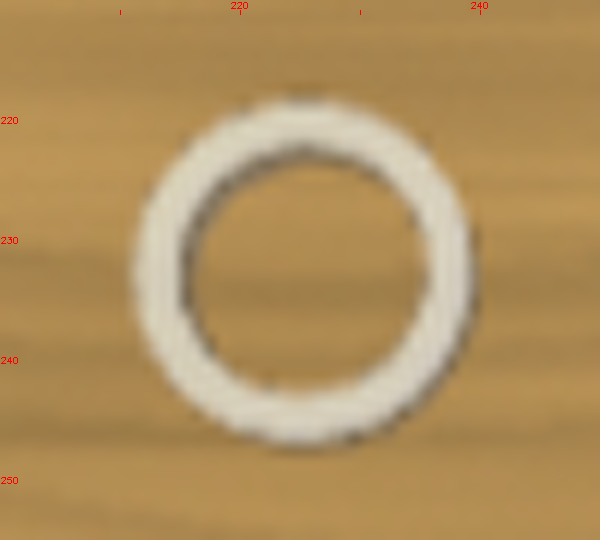

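View pics/tapes.png

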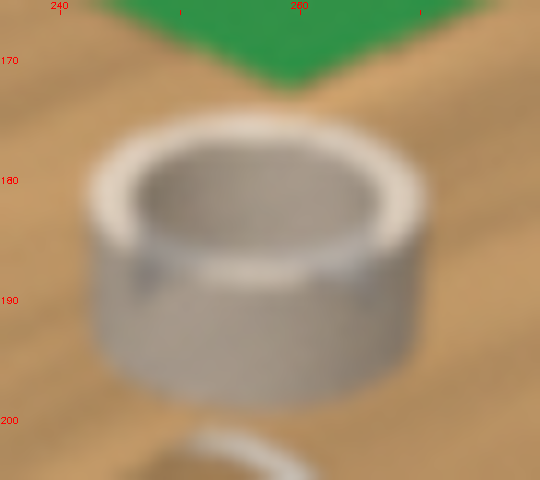

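Run:
```python
from h import *
import pickle
p,q=pickle.load(open("fr0.pkl","rb"))
print(atz(p,[225.1-.5,232.5-.5],.048),atz(q,[256.4-.5,181.2-.5],.048))
# shape of blurred subjects: scene fence end
print(proj(q,[[.636,-.278,.05],[.636,-.278,0]]))
```

```text
[[0.37286862 0.1538361  0.048     ]] [[0.37679254 0.15007568 0.048     ]]
[[209.86345463 269.60422502]
 [210.69378472 283.67436727]]
```

Run:
```python
from h import *
from workcell import env
O=[-90,0,-4.6]
def probe(y,x0):
    env.goto([x0,y,.12],O)
    env.move_straight([x0,y,.03],rate=.2)
    h=env.move_straight([x0+.06,y,.03],rate=.03,force_limit=3)
    s=env.read_state();print(h,s['clock'],s['position'],s['force'])
    env.move_straight([x0-.0,y,.03],rate=.2)
    env.move_straight([x0-.0,y,.12],rate=.2)
probe(-.25,.60)
probe(.07,.625)
```

```text
True 7.5833 [ 0.61763168 -0.24980738  0.02906788] [-0.08416969  0.1646092  -0.36909673]
True 11.125 [0.64199345 0.0698745  0.02912272] [0.11824317 0.03862717 0.68235339]
```

```bash
cat >> h.py <<'E'
PH=np.radians(-4.36);O0=np.array([.6495,.043])
def W(x,y,z): 
    c,s=np.cos(PH),np.sin(PH);return [O0[0]+c*x-s*y,O0[1]+s*x+c*y,z]
def P(w):
    c,s=np.cos(PH),np.sin(PH);d=np.array(w[:2])-O0;return np.array([c*d[0]+s*d[1],-s*d[0]+c*d[1]])
E
python3 - <<'E'
from h import *
from workcell import env
s=env.read_state();p=s['position'];print(s['clock'])
env.move_straight([.56,-.0,.17],rate=.3)
env.goto([.45,-.081,.12],[-90,0,9])
env.gripper_to(1.0)
env.move_straight([.45,-.081,.025],rate=.2)
s=env.read_state();print(s['clock'],s['position'],s['opening'],s['force'])
f=env.grab_frame("scene");crop(f,190,120,340,260,5,"pics/pre.png")
E
```

```text
11.975
15.2583 [ 0.45064338 -0.08098421  0.02538969] 1.0010099294323531 [-0.68017554  0.06293431 -0.88093826]
```

View pics/pre.png

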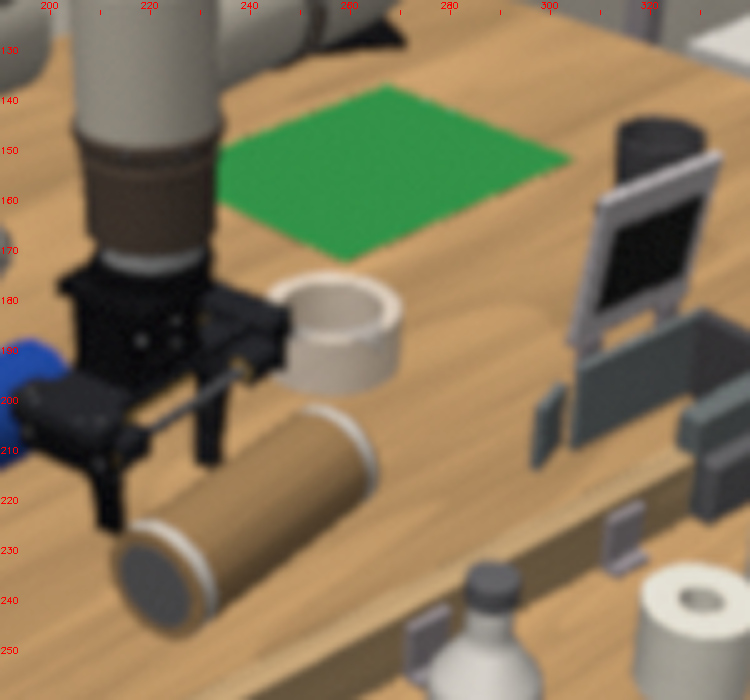

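Run:
```python
from h import *
import pickle
p,q=pickle.load(open("fr0.pkl","rb"))
from workcell import env
for c in([.518,-.07],[.525,-.08],[.52,-.085]):
    d=np.array([-.157,.988]);print(proj(q,[[c[0]+k*.09*d[0],c[1]+k*.09*d[1],.0375] for k in(-1,0,1)]).round(1))
# gripper finger tips and +x points
T=np.array(env.read_state()['position']);R=Ro.from_euler('xyz',[-90,0,9],degrees=True).as_matrix()
print(proj(q,[T+R@[dx,0,k] for k in(-.051,.051) for dx in(0,.0145)]).round(1))
```

```text
[[219.1 236.8]
 [237.9 222.9]
 [254.8 210.4]]
[[218.1 239.3]
 [237.  225.2]
 [254.2 212.4]]
[[215.7 239.2]
 [234.8 225.1]
 [252.  212.4]]
[[210.9 225.8]
 [214.4 227.5]
 [231.4 211.6]
 [234.8 213.1]]
```

Run:
```python
from h import *
from workcell import env
yaw=np.degrees(PH)
print(P([.522,-.068]))
print(env.move_straight([.484,-.072,.025],rate=.04,force_limit=6))
s=env.read_state();print(s['clock'],s['position'],s['force'])
t=W(-.097,-.118,.025);print(t)
print(env.move_straight(t,[-90,0,yaw],rate=.04,force_limit=6))
s=env.read_state();print(s['clock'],P(s['position']),s['tool_rot'],s['force'])
print(env.move_straight(W(-.075,-.118,.025),rate=.03,force_limit=5))
s=env.read_state();print(s['clock'],P(s['position']),s['force'])
f=env.grab_frame("scene");crop(f,190,120,340,260,5,"pics/a1.png")
f=env.grab_frame("top");crop(f,165,130,345,220,4,"pics/a2.png")
```

```text
[-0.11869248 -0.1203717 ]
False
16.3417 [ 0.48370242 -0.07202767  0.02492488] [1.2564364  0.69868153 0.67899787]
[np.float64(0.5438100049127144), np.float64(-0.06728429144012102), 0.025]
False
17.9917 [-0.09718337 -0.11796709] [-8.99967626e+01  7.61458527e-03 -4.36078953e+00] [-1.68776337  0.29154429  0.92411852]
True
18.5083 [-0.08448957 -0.11819233] [ 0.33549886 -0.57259735  0.20259108]
```

View pics/a1.png

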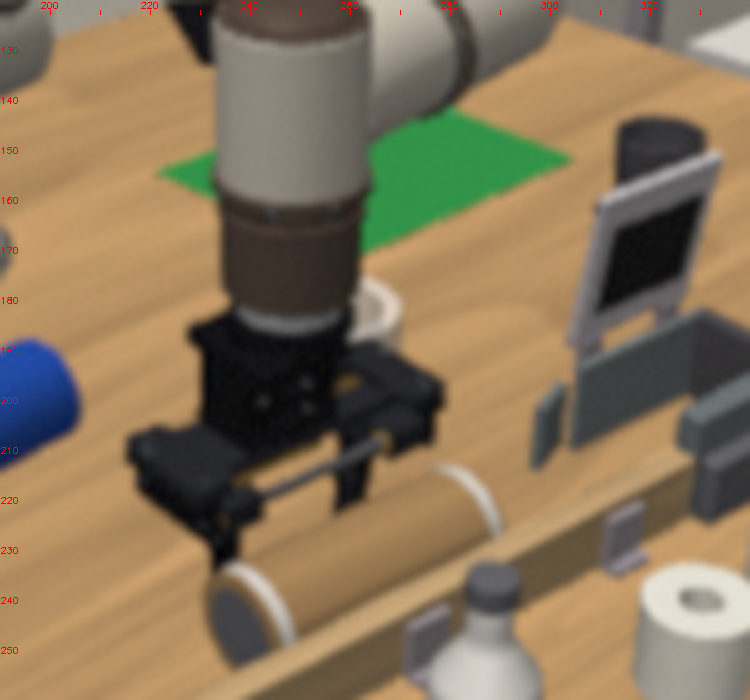

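View pics/a2.png

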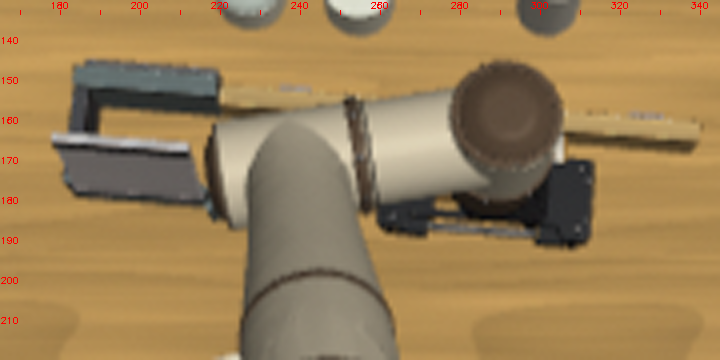

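Run:
```python
from h import *
from workcell import env
yaw=np.degrees(PH)
env.move_straight(W(-.10,-.118,.025),rate=.04)
env.move_straight(W(-.16,-.16,.12),rate=.25)
env.gripper_to(.27)
s=env.read_state();print(s['clock'],s['joint_positions'])
for y in(yaw+90,yaw-90):
    print(env.inverse_kinematics(W(-.0375,-.28,.12),[-90,0,y]),env.inverse_kinematics(W(-.0375,.07,.025),[-90,0,y]))
f=env.grab_frame("scene");crop(f,190,120,340,260,5,"pics/b1.png")
import pickle;pickle.dump(f,open("b.pkl","wb"))
f=env.grab_frame("top");crop(f,165,130,345,220,4,"pics/b2.png")
```

```text
20.9667 [ 6.72247186e+00  1.52251497e+01 -2.62042065e+01 -4.71128066e-02
 -4.89886901e+01 -1.01073083e+02]
[ -6.98103266  27.82476019  -5.82472344   0.         -56.35051637
   2.62103266] [ 25.34639518  33.45706568 -11.96248075   0.         -44.58045357
 -29.70639518]
[  -6.98103266   27.82476019   -5.82472344    0.          -56.35051637
 -177.37896734] [ 25.34639518  33.45706568 -11.96248075   0.         -44.58045357
 150.29360482]
```

View pics/b1.png

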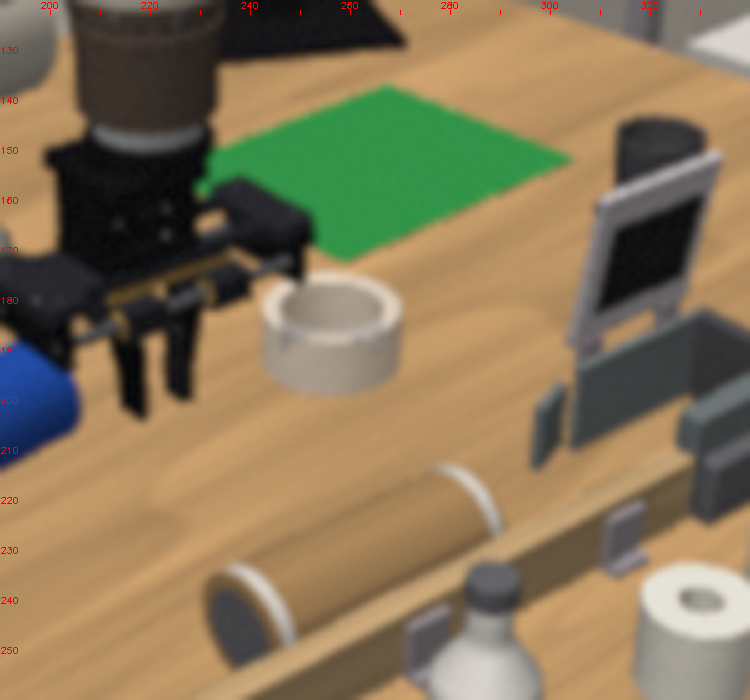

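View pics/b2.png

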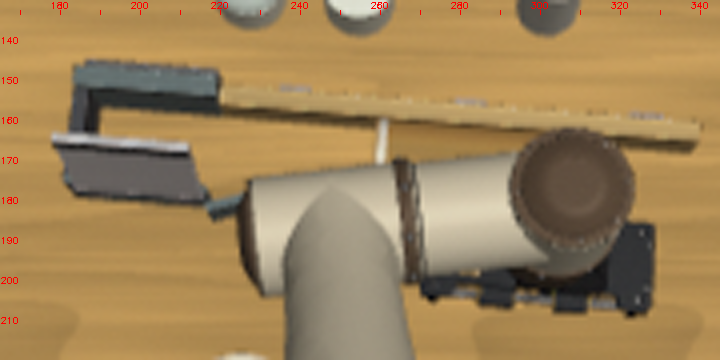

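Run:
```python
from h import *
from workcell import env
import pickle
yaw=np.degrees(PH)
f=env.grab_frame("top")
e=P(atz(f,[165+377/4-.4,130+150/4],.06)[0]);print("lead",e)
y0=e[1]-.18-.0095-.02
env.goto(W(-.0375,y0-.02,.14),[-90,0,yaw+90])
env.move_straight(W(-.0375,y0-.01,.025),rate=.2)
print(env.move_straight(W(-.0375,y0+.04,.025),rate=.03,force_limit=1.2))
s=env.read_state();print(s['clock'],P(s['position']),s['force'],y0)
f=env.grab_frame("scene");crop(f,190,120,340,260,5,"pics/c1.png")
f=env.grab_frame("top");crop(f,165,130,345,220,4,"pics/c2.png")
```

```text
lead [-0.03400348 -0.01631913]
True
24.4333 [-0.03791384 -0.20344501] [-0.50046694 -0.07521273 -1.13851032] -0.22581913456313762
```

View pics/c1.png

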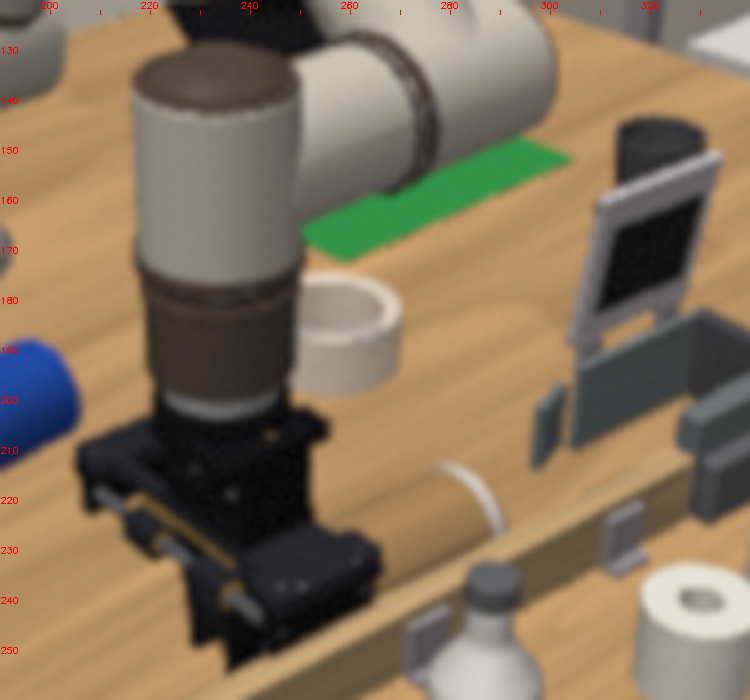

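View pics/c2.png

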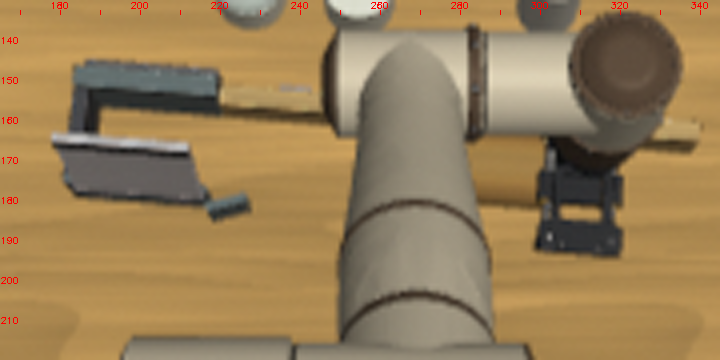

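Run:
```python
from h import *
from workcell import env
print(env.move_straight(W(-.0365,-.12,.025),rate=.05,force_limit=8))
s=env.read_state();print(s['clock'],P(s['position']),s['force'])
f=env.grab_frame("scene");crop(f,200,130,350,270,5,"pics/d1.png")
f=env.grab_frame("top");crop(f,165,130,345,220,4,"pics/d2.png")
```

```text
False
26.3667 [-0.03586347 -0.11991765] [ 0.01490158 -0.24189854 -0.20333213]
```

View pics/d1.png

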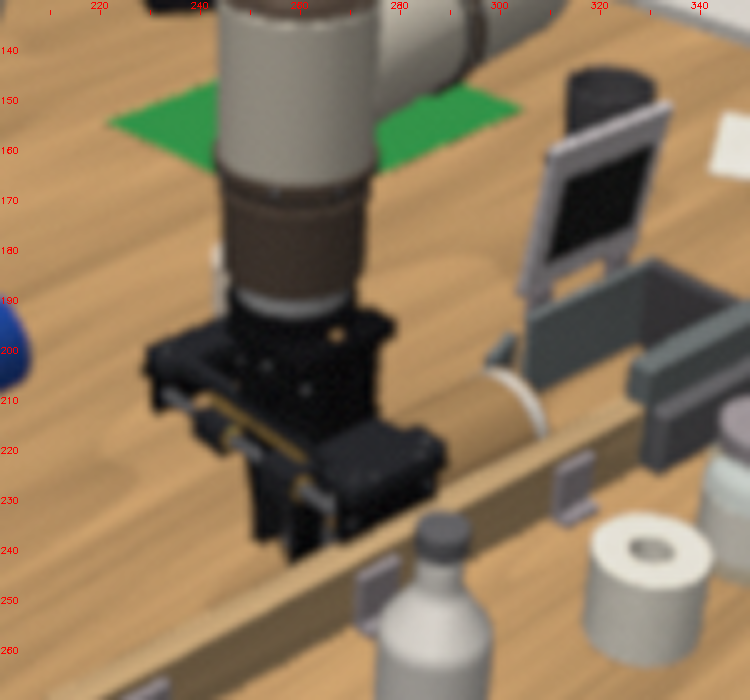

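View pics/d2.png

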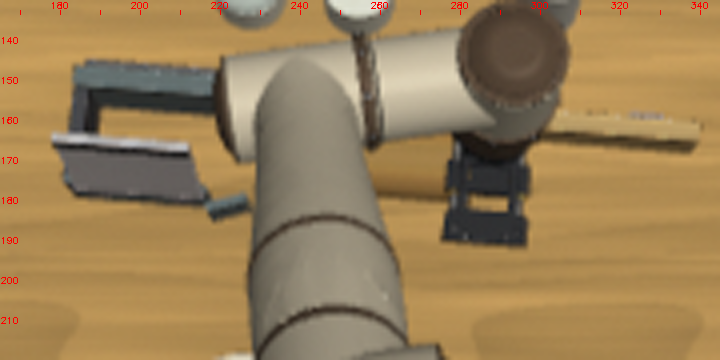

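Run:
```python
from h import *
from workcell import env
print(env.move_straight(W(-.0355,-.05,.025),rate=.05,force_limit=8))
s=env.read_state();print(s['clock'],P(s['position']),s['force'])
f=env.grab_frame("scene");crop(f,220,130,370,270,5,"pics/e1.png")
```

```text
False
28.0167 [-0.03558815 -0.04993038] [-0.71853237 -1.02626387  1.00413589]
```

View pics/e1.png

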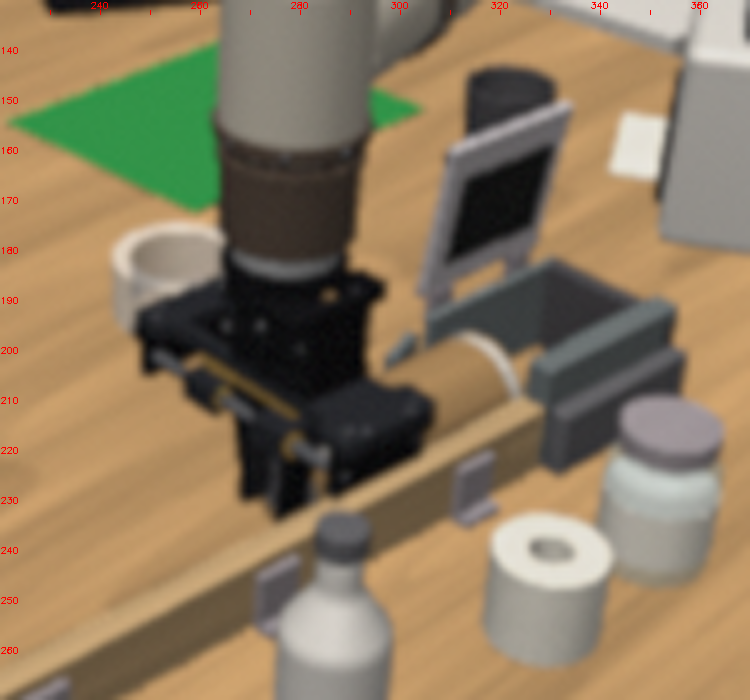

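Run:
```python
from h import *
from workcell import env
print(env.move_straight(W(-.035,.045,.025),rate=.05,force_limit=10))
s=env.read_state();print(s['clock'],P(s['position']),s['force'])
print(env.move_straight(W(-.035,.085,.025),rate=.03,force_limit=10))
s=env.read_state();print(s['clock'],P(s['position']),s['force'])
f=env.grab_frame("scene");crop(f,220,130,370,270,5,"pics/f1.png")
```

```text
False
30.1167 [-0.0350164   0.04490983] [-2.2205903  -1.90143195 -0.0587125 ]
True
30.9333 [-0.03561872  0.06674184] [ 0.43545459 -0.50988639  0.11170643]
```

View pics/f1.png

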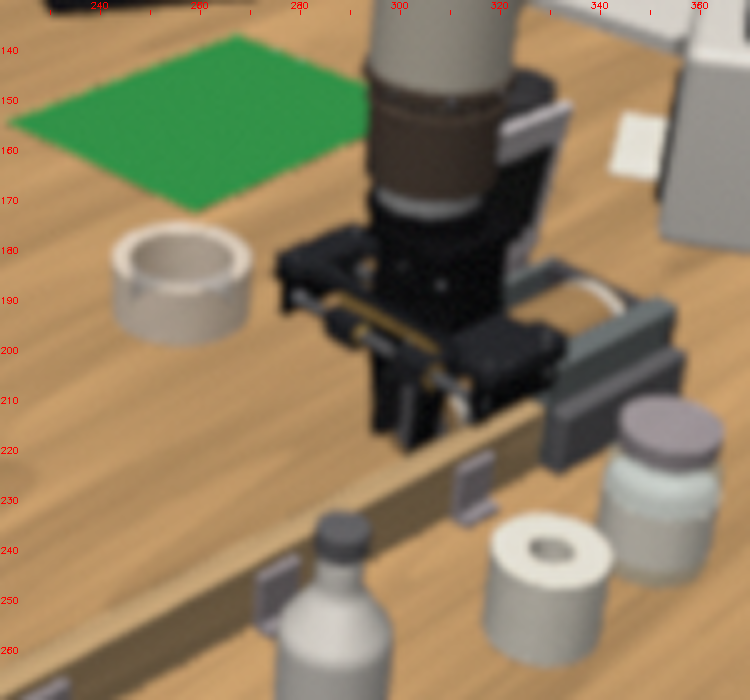

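Run:
```python
from h import *
from workcell import env
print(env.move_straight(W(-.0355,.08,.025),rate=.03,force_limit=14))
s=env.read_state();print(s['clock'],P(s['position']),s['force'])
env.move_straight(W(-.0365,.04,.025),rate=.06)
env.move_straight(W(-.06,-.02,.15),rate=.25)
env.move_straight(W(-.20,-.02,.18),rate=.3)
s=env.read_state();print(s['clock'])
for n,b in(("scene",(220,130,370,270,5)),("top",(165,130,345,220,4))):
    f=env.grab_frame(n);crop(f,*b,f"pics/g_{n}.png")
    import pickle;pickle.dump(f,open(f"g_{n}.pkl","wb"))
```

```text
True
31.2583 [-0.03723114  0.06645917] [-0.45301044 -1.0431251  -0.30582267]
33.1833
```

View pics/g_scene.png

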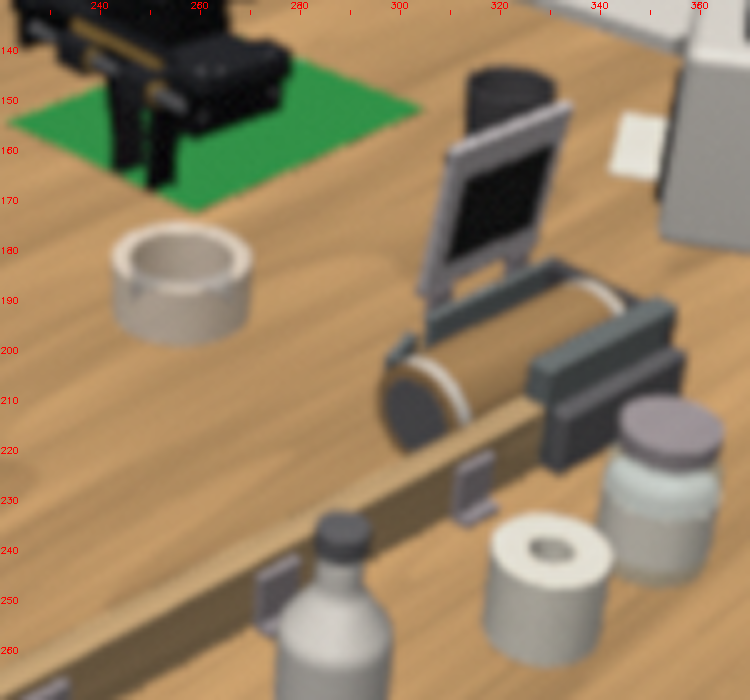

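View pics/g_top.png

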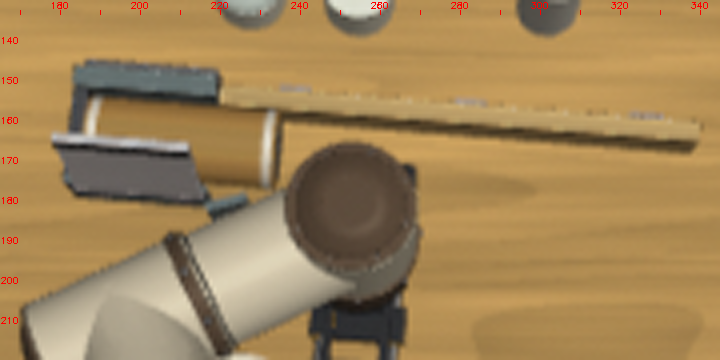

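Run:
```python
from h import *
from workcell import env
yaw=np.degrees(PH)
env.gripper_to(0.0)
Y=.196
env.goto(W(-.185,Y,.19),[-90,0,yaw])
s=env.read_state();print(s['clock'],P(s['position']))
r=.085
def pt(th,push=.001):
    t=np.radians(th);k=.004-push
    return W(-.098+r*np.cos(t)-k*np.sin(t)-.0095,Y,.084+r*np.sin(t)+k*np.cos(t))
env.move_straight(W(-.165,Y,.084+r),rate=.15,force_limit=8)
for th in(90,75,60,45,30,18,8):
    h=env.move_straight(pt(th),rate=.10,force_limit=20)
    s=env.read_state();print(th,h,round(s['clock'],2),P(s['position']).round(4),s['position'][2].round(4),s['force'].round(1))
    if h: break
```

```text
35.675 [-0.18502651  0.19571408]
90 False 36.71 [-0.1108  0.1958] 0.169 [-0.3  0.2  1. ]
75 False 37.08 [-0.0885  0.196 ] 0.1667 [-1.   0.2 -0.3]
60 False 37.46 [-0.0675  0.1959] 0.1587 [-0.8  0.   0.2]
45 False 37.83 [-0.0493  0.1958] 0.1455 [ 0.1 -0.7  0. ]
30 False 38.21 [-0.0353  0.1957] 0.1279 [-0.4  0.1  0.4]
18 False 38.53 [-0.0278  0.1956] 0.1119 [-0.3  0.1  0.2]
8 False 38.83 [-0.0241  0.1956] 0.0976 [ 0.5 -0.9 -0.4]
```

Run:
```python
from h import *
from workcell import env
f=env.grab_frame("scene");crop(f,220,110,370,250,5,"pics/i1.png")
```

```text
(no output)
```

View pics/i1.png

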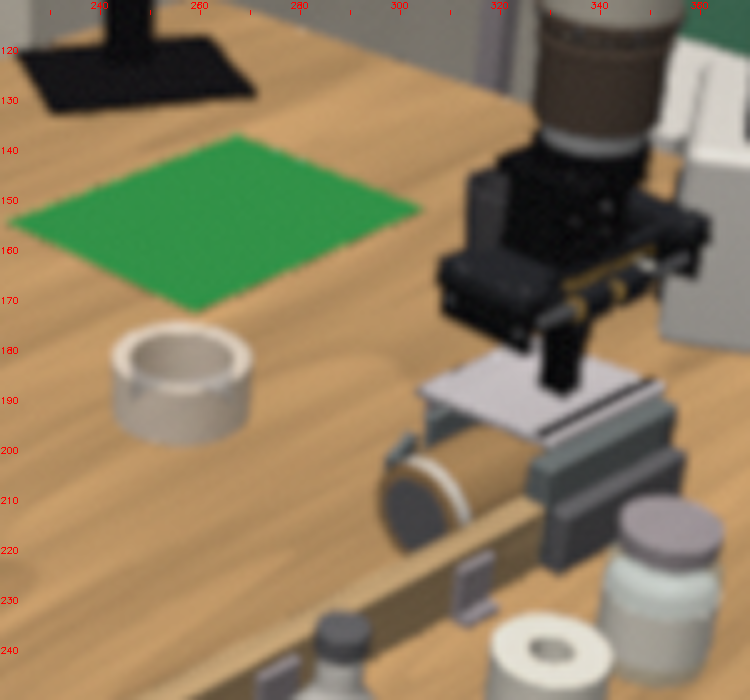

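The cover follows the finger and is now nearly shut (its edge is at about (340,190) in the picture). Next I press it the rest of the way down.

Run:
```python
from h import *
from workcell import env
h=env.move_straight(W(-.018,.196,.080),rate=.03,force_limit=10)
s=env.read_state();print(h,s['clock'],P(s['position']),s['position'][2])
env.dwell(.2)
env.move_straight(W(-.018,.196,.14),rate=.2)
env.move_straight(W(-.018,.196,.2),rate=.3)
env.goto(W(-.22,-.02,.25),[-90,0,np.degrees(PH)])
s=env.read_state();print(s['clock'],s['force'])
for n,b in(("scene",(220,130,370,270,5)),("top",(165,130,345,220,4))):
    f=env.grab_frame(n);crop(f,*b,f"pics/j_{n}.png")
    cv2.imwrite(f"pics/jfull_{n}.png",f['image'])
    print([(r['xyz'],r['score']) for r in env.search_frame(f,"cover_edge")][:2])
```

```text
True 39.35 [-0.02016699  0.19627143] 0.0884600787288262
41.4667 [ 0.11866094 -1.06801983 -0.06713339]
[([0.6342, 0.2365, 0.0939], 0.74)]
[([0.6259, 0.245, 0.0893], 0.86)]
```

View pics/j_scene.png

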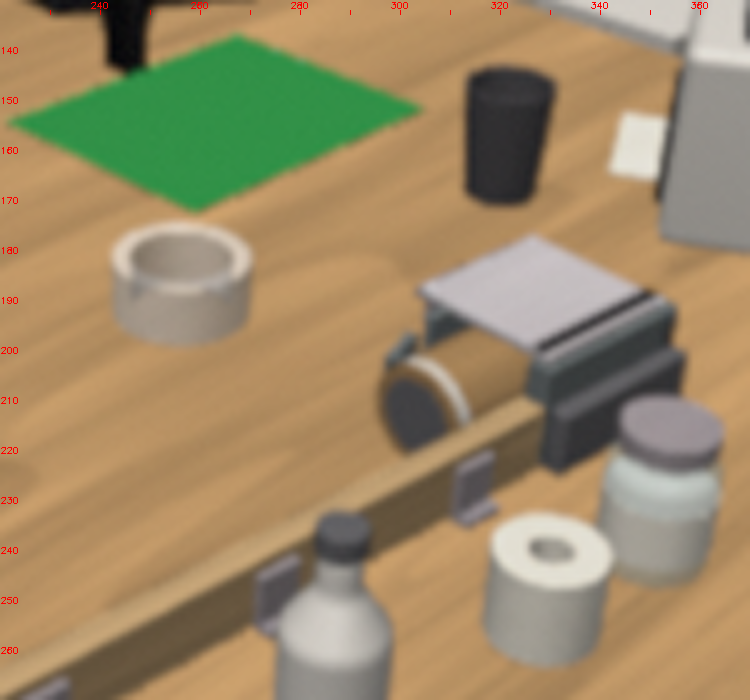

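View pics/jfull_top.png

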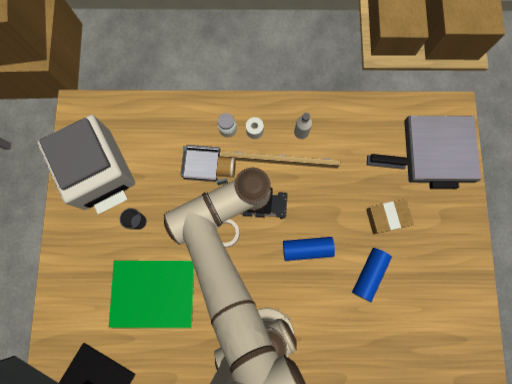

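Run:
```python
from workcell import env
env.close_job();print(env.read_state()['clock'])
```

```text
the job is handed in; nothing more can be done
the job is handed in; nothing more can be done
```

I rolled the brown tube flush against the fence, slid it end-first into the cradle until it reached the end stop, shut the cover, and handed the job in at about 41.6 s.

**Flush:** I rolled the tube over with both open fingers. It stopped with the fingers exactly where the touched fence line predicted, and it stayed there when I let go.

**Slide:** I pushed on the trailing end along the fence. Pictures on the way and at the mouth showed the tube against the fence.

**Home:** A 10 N push and then a 14 N push were both blocked at the same place. The top view showed the leading cap at the stop.

**Cover:** Pressing it down stopped at 88.5 mm, against 88 mm expected. It stayed level after I backed off, and the trailing cap had not moved in the picture.

**Bystanders:** Those in view looked unmoved by eye in the last pictures. The arm partly hid the tape roll in the top view.

**Checks that disagreed:**
- **Fence position:** My scene-view estimate differed from the top view by about 12 mm, probably because I picked the wrong edge. Touching the fence agreed with the top view, so I used that.
- **Stop position:** The stop came about 4 mm earlier than predicted. I put this down to error in my estimate of the press's position along the fence.

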